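# Collars and snap ring on the cutter spindle

## Task

Assemble the cutter's spindle: put the thick collar and then the thin collar on the shaft, each let go fully home. Then take the ring pliers from their stand, pick the snap ring up from its stand by its two eyelets with the pliers (never with the fingers), spread it, and lower it over the shaft until it lies level in the middle of the groove; finish there, still holding the pliers squeezed so that the ring stays spread around the groove. Leave the timer and the foil cups alone.

Things in the scene. Friction and masses are not known exactly. Their poses are not given: they have to be found in the camera images.
- spindle: fixed aluminium flange 90 mm across and 12 mm high, with an upright steel stub shaft on its axis: 26 mm diameter, top at 78 mm, tapered to 18 mm over its last 7 mm. Origin on the axis at the underside, z up. The collars belong on the shaft: underside of the thick one at z = 12 mm (on the flange), of the thin one at z = 32 mm (on the thick one), top of the thin one at 41 mm
- groove (a point): centre of the groove for the snap ring on the shaft's axis, 49 mm above the spindle's underside; the groove is a band 22 mm in diameter, from 44 to 54 mm
- thick_collar: loose plain steel ring, 52 mm outside, 30 mm hole, 20 mm high, lying flat on the worktop; origin at the centre of its underside, z up. Which of two places the two collars lie at varies
- thin_collar: loose plain steel ring, 42 mm outside, 30 mm hole, 9 mm high, lying flat on the worktop; origin at the centre of its underside, z up
- clip_stand: fixed white block on a 60 x 66 mm foot: it carries the snap ring on its flat top, 20 mm above the worktop, round a 14 mm locating pin that rises to 31 mm. Origin at the centre of its underside, on the pin's axis; same axes as the ring at the start
- clip: loose dark steel snap ring, 6 mm thick, closed bore 23 mm: two sprung half rings on a knuckle at x = +20 mm. Origin at the centre of the closed bore at the underside, z up. The halves end in two square eyelets, 13 x 13 mm, with 8 x 8 mm through holes at x = -23 mm, y = +8.5 and -8.5 mm when closed. Pushing the eyelets apart opens it against a spring (2 N at each eyelet closed, 4 N open)
- clip_center (a point): centre of the snap ring's bore when spread, at half thickness: clip frame (-2, 0, 3) mm
- clip_l (a joint): opening of each half of the snap ring in rad (both open equally): 0 closed, stop at 0.45. At 0.15 to 0.2 it just passes the shaft, at 0.27 with about 2 mm to spare all round; each eyelet is then about 11 mm further out and 4 mm nearer the ring's centre in x
- pliers: loose steel ring pliers, upright in their stand, 105 mm tall, 0.12 kg. Origin in the middle of the bridge (50 x 34 x 8 mm), midway between the two pivots (y = +9, -9 mm), 66 mm above the worktop in the stand; z up, squeezed along y, the same after a half turn about z. Squeezing the handles at the top swings the pins at the bottom outwards; the ring then hangs on the spread pins
- pliers_grip (a point): midway between the handles, pliers z = +40 mm: two black bars along x, 24 mm long and 10 mm thick, 60 mm over their outsides relaxed; grip across them from above. At about 57 mm the pins stand 9 mm each side of the middle and enter the closed ring's eyelets; at 37 mm they stand 21 mm out and hold the ring open at about 0.27 rad
- pliers_shoulders (a point): midway between the shoulders of the pins, pliers z = -48.5 mm: here the 14 mm wide shoulders end, which stop on top of the eyelets, and the pins begin, 5 mm thick, round-ended, 10.5 mm long, at y = +7.5 and -7.5 mm relaxed
- pliers_l (a joint): swing of each plier arm in rad (both swing equally): 0 relaxed, stop at 0.34; sprung, about 4 N at each handle relaxed, 6 N at 0.27, and 5 N more with the ring spread
- pliers_stand: fixed grey stand, 74 x 60 mm, two uprights to 62 mm that carry the pliers' bridge between 6 mm lips; lift the pliers straight up. Origin at the centre of its underside; same axes as the pliers at the start
- kitchen_timer: white wind-up kitchen timer, 62 x 62 x 42 mm, a bystander; origin at the centre of its underside
- foil_cups: stack of foil cups, 60 mm wide, 49 mm high, a bystander; origin at the centre of its underside

How it is judged:
By the outcome, as a careful person would: the job done as asked, in the order asked, and still so for the second after the job is handed in, while the arm keeps its last pose, push and grip.
It also fails if it takes over 72 s, if anything falls off the work surface, if the arm or the gripper's body presses on something with over 40 N, if the wrist force passes 120 N, or if a joint passes its speed limit or range.

## Robot

A 6-joint arm with a two-finger parallel gripper is mounted at the origin on a cart in front of the work surface, level with it; the furniture and walls round the work are solid. World frame = base frame: x ahead of the robot, y to its left, z up, the work surface at z = 0. Lengths are in m, angles in rad, forces in N, time in s.
With the tool pointing down it reaches from about 0.275 to 1 m from the base axis. Payload 8.4 kg.
Tool frame: the origin (TCP) lies at the very end of the fingers, on their centre line; the grasp point (between the pads) lies 19 mm behind it (ctrl.grip_depth is the distance from the TCP to the grasp point, in m); z points along the fingers, y is the line along which they close (so a half turn about z gives the same grasp; the last joint's range is limited). The gripper opens to 85 mm and grips with 20 to 120 N. Pads are 22 mm wide; open, the fingers measure 114 mm over their backs; the gripper's body (76 mm by 85 mm) begins 54 mm behind the grasp point. The pads swing forward as they close: fully open they stand 13 mm farther back than shut.
Start: joints at [-1.276, 0.353, 1.633, -0, 1.155, -0.002], TCP at [0.183, -0.598, 0.231] pointing down, gripper open.
Joint ranges: [-2.63, 2.63], [-0.92, 2.1], [0.06, 2.66], [-1.3, 4.44], [0, 2.69], [-3.02, 3.02]. Speed limits (rad/s): [2.22, 2.22, 2.79, 3.14, 3.14, 3.14].

## Interface

Orientations are given as a unit quaternion [w, x, y, z].
In Python, from workcell import ctrl, snapshot, get_calibration gives the robot as it stands.
- The arm moves only by the tool apply_moves, never from a script. Its argument "increments" is a list of rows, each a list of 7 numbers: the shift along the tool's x, y, z in units of 30 mm (1.0 is 30 mm), then the turn, a rotation vector about the tool's x, y, z in units of 8 degrees (1.0 is 8 degrees), then the finger opening in mm, from 0 to 85.4. In form: [[dx, dy, dz, ax, ay, az, claw], ...]. A call has 1 to 5 rows; each row is the pose to reach, as a shift and turn from the pose commanded when the call began, along the tool's axes at that moment; what a row does not reach only later rows make up. A row lasts 1/8 s, in which the tool goes at most 62.5 mm and 10.7 degrees, less where a joint would pass 70% of its speed; a pose out of reach is approached as far as the arm can. A call with a gripper value outside its range is refused whole. The fingers move at their own pace and stop on an object; "newtons" is the grip in N (left out, the last holds). Time passes only in rows, so rows that repeat a pose let the fingers close. It gives the time, the measured TCP pose, the force, the opening and the grip force at its end, in the units of the state.
- ctrl.state(): the state, without advancing time (a new reading comes with each control period).
- snapshot(name): name is "side" or "top" or "wrist"; returns (picture, depth): 400x640x3 uint8, blue, green, red; 400x640 float32, m along the optical axis (not along the pixel's ray), 0 where there is no reading.
- get_calibration(name): a dict with "intrinsics" (3x3 intrinsics, pixels), "extrinsics" (4x4, takes a point from world to camera coordinates); the wrist camera has in their place "hand_eye" (4x4, takes a point from camera to tool coordinates, whose origin is the TCP and whose axes are the flange's). Camera axes: x right, y up, looking along -z (the intrinsics and any distortion apply to the point x, -y, -z); pixel columns grow to the right and rows downward; lengths in m; the calibration is good to about 2 mm. A picture is of the moment at which its call begins: read the wrist's pose just before it. get_calibration takes no time and is no camera call.
- ctrl.sign_off(): hands the job in; it is judged then, once.
The state is a dict: "clock": time; "joints": joint angles; "qd": joint speeds; "effort": joint torques, N m; "tcp_pos": TCP position; "eef_rot": TCP orientation; "wrist_force": force on the tool from outside, world axes, zero at the start; "torque": the same for the moment, N m; "opening": finger opening in m; "grip_force": force on a finger pad.
Only numpy, scipy, OpenCV 4.12 (cv2) and the standard library are available. Lean on these libraries where they do the work, as an engineer would, in place of code of your own. Each camera call takes 0.05 s, during which the arm holds its last target. There are 200 camera calls.

## Working session

There is one attempt and no reset: what is moved stays moved. The work goes in short steps, Python scripts to look and compute and a tool call to move; the robot and the scene stay as the last step left them, time stands still between calls to the robot, and variables do not carry over. Pictures are saved under pics/ and viewed, at most 12 in all, crops included, and the job is handed in when it is done.

Besides the shell and the picture viewer there is one more tool, called after "Request:" as name([rows], argument=value, ...), one row to a line, values as JSON. apply_moves: Moves the arm, as the interface text tells. Its arguments: {"type":"object","properties":{"increments":{"type":"array"},"newtons":{"type":"number"}},"required":["increments"]}

```bash
mkdir -p pics; ls; cat > h.py <<'E'
import numpy as np, cv2
from workcell import ctrl, snapshot, get_calibration
from scipy.spatial.transform import Rotation as R
def Rq(q): return R.from_quat([q[1],q[2],q[3],q[0]])
def cam(name):
    c=get_calibration(name); K=np.array(c["intrinsics"])
    if name=="wrist":
        s=ctrl.state(); T=np.eye(4); T[:3,:3]=Rq(s["eef_rot"]).as_matrix(); T[:3,3]=s["tcp_pos"]
        M=T@np.array(c["hand_eye"])
    else: M=np.linalg.inv(np.array(c["extrinsics"]))
    return K,M,c
def cloud(depth,K,M):
    v,u=np.mgrid[:depth.shape[0],:depth.shape[1]]
    X=(u-K[0,2])/K[0,0]*depth; Y=(v-K[1,2])/K[1,1]*depth
    P=np.stack([X,-Y,-depth],-1)@M[:3,:3].T+M[:3,3]
    P[depth==0]=np.nan
    return P
def ray(K,M,u,v,z):
    d=M[:3,:3]@np.array([(u-K[0,2])/K[0,0],-(v-K[1,2])/K[1,1],-1]); o=M[:3,3]
    return o+d*(z-o[2])/d[2]
def tomove(target,rot=None):
    "shift in tool units from the measured pose"
    s=ctrl.state(); r=Rq(s["eef_rot"]); return r.inv().apply(np.array(target)-s["tcp_pos"])/0.03
E
python3 - <<'E'
from h import *
s=ctrl.state(); print({k:np.round(v,4) for k,v in s.items()}, ctrl.grip_depth)
for n in ["top","side","wrist"]:
    K,M,c=cam(n); p,d=snapshot(n); cv2.imwrite(f"pics/{n}0.png",p); np.savez(f"pics/{n}0.npz",p=p,d=d,K=K,M=M)
    print(n,K.round(1).tolist(),M.round(3).tolist(),[k for k in c])
    P=cloud(d,K,M); print(np.nanpercentile(P[...,2],[1,10,50,90,99]).round(3))
a=cv2.imread("pics/top0.png");b=cv2.imread("pics/side0.png")
E
```

```text
pics
{'clock': np.float64(0.0), 'joints': array([-1.2764,  0.3537,  1.6341,  0.    ,  1.1552, -0.0024]), 'qd': array([-0.0007, -0.0004,  0.0003,  0.0011,  0.0002,  0.0011]), 'effort': array([ 1.60000e-03, -6.05245e+01, -3.42071e+01, -0.00000e+00,
        9.30000e-03, -0.00000e+00]), 'tcp_pos': array([ 0.1827, -0.5972,  0.2306]), 'eef_rot': array([-7.000e-04,  9.890e-01,  1.479e-01, -1.000e-04]), 'wrist_force': array([ 0.7592,  0.2266, -1.1701]), 'torque': array([-0.0051, -0.02  , -0.0338]), 'grip_force': np.float64(0.0), 'opening': np.float64(0.0855)} 0.0187
top [[372.3, 0.0, 327.5], [0.0, 372.3, 193.1], [0.0, 0.0, 1.0]] [[0.003, 0.996, -0.087, 0.417], [-1.0, 0.006, 0.027, 0.004], [0.027, 0.087, 0.996, 1.133], [0.0, 0.0, 0.0, 1.0]] ['intrinsics', 'extrinsics']
[-0.829 -0.822 -0.002  0.044  0.655]
side [[483.6, 0.0, 316.2], [0.0, 483.6, 198.4], [0.0, 0.0, 1.0]] [[-0.997, -0.05, 0.055, 0.556], [0.074, -0.637, 0.767, 0.907], [-0.003, 0.769, 0.639, 0.843], [0.0, 0.0, 0.0, 1.0]] ['intrinsics', 'extrinsics']
[-0.83  -0.817  0.017  0.209  0.504]
wrist [[359.6, 0.0, 321.2], [0.0, 359.6, 195.2], [0.0, 0.0, 1.0]] [[0.293, 0.914, 0.28, 0.254], [-0.956, 0.28, 0.085, -0.576], [-0.001, -0.292, 0.956, 0.373], [0.0, 0.0, 0.0, 1.0]] ['intrinsics', 'hand_eye']
[-0.824 -0.822 -0.817  0.297  0.315]
```

View pics/top0.png

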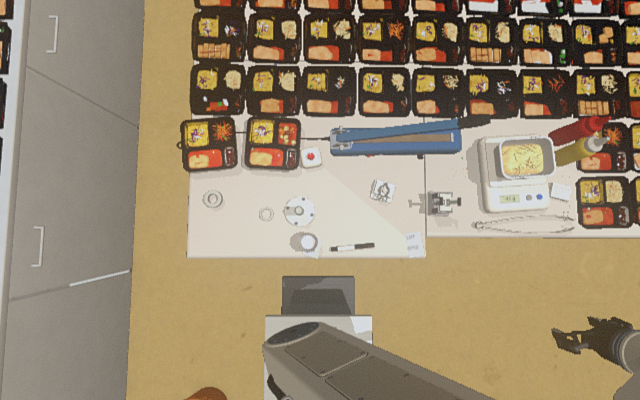

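View pics/side0.png

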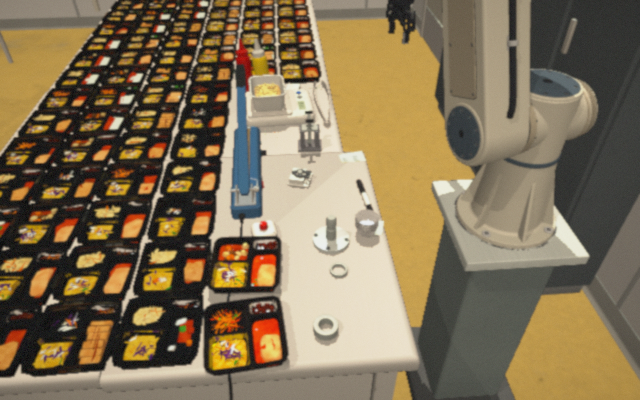

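Top view: thick collar ≈(213,199), thin collar ≈(266,214), spindle ≈(298,210), clip stand ≈(381,190), pliers stand ≈(440,203), cups ≈(303,242), timer ≈(312,157). The side view agrees: spindle (330,238), thin collar (339,270), thick collar (325,327).

```bash
python3 - <<'E'
from h import *
for n in ["top","side"]:
    f=np.load(f"pics/{n}0.npz"); P=cloud(f["d"],f["K"],f["M"])
    print(n)
    z=np.nan_to_num(P[...,2],nan=-1)
    if n=="top": print("table z",np.median(z[225:250,200:280]), np.median(z[160:180,340:420]))
    m=((z>0.004)&(z<0.15)&(P[...,0]>0.25)&(P[...,0]<0.56)&(P[...,1]<0.42)&(P[...,1]>-0.5)).astype(np.uint8)
    k,lab,st,ce=cv2.connectedComponentsWithStats(m)
    for i in range(1,k):
        if st[i,4]>40:
            q=P[lab==i]; lo,hi=np.percentile(q,1,axis=0),np.percentile(q,99,axis=0)
            print(st[i],"mid",((lo+hi)/2)[:2].round(3),"size",(hi-lo).round(3),"zmax",hi[2].round(3),"mean",q.mean(0).round(3))
f=np.load("pics/top0.npz")
c=f["p"][150:270,180:500]; cv2.imwrite("pics/c0.png",cv2.resize(c,(800,300),interpolation=cv2.INTER_CUBIC))
s=ctrl.state()
print(np.array(get_calibration("wrist")["hand_eye"]).round(4).tolist())
E
```

```text
top
table z 0.00010290548304070501 0.0002933402820846087
[481 179   4  18  51] mid [ 0.534 -0.498] size [0.05  0.004 0.024] zmax 0.03 mean [ 0.537 -0.498  0.018]
[368 180  28  24 404] mid [ 0.523 -0.193] size [0.064 0.068 0.028] zmax 0.033 mean [ 0.523 -0.192  0.018]
[204 190  19  18 193] mid [0.495 0.316] size [0.048 0.05  0.02 ] zmax 0.024 mean [0.496 0.315 0.018]
[428 191  33  26 604] mid [ 0.486 -0.365] size [0.07  0.059 0.109] zmax 0.113 mean [ 0.484 -0.359  0.053]
[285 196  31  31 698] mid [0.461 0.058] size [0.084 0.082 0.073] zmax 0.08 mean [0.46  0.058 0.018]
[259 207  14  14  77] mid [0.453 0.16 ] size [0.039 0.039 0.009] zmax 0.013 mean [0.453 0.159 0.008]
[298 232  20  22 328] mid [0.369 0.032] size [0.054 0.055 0.045] zmax 0.05 mean [0.368 0.032 0.031]
[331 243  44  10 227] mid [ 0.354 -0.101] size [0.024 0.129 0.015] zmax 0.02 mean [ 0.354 -0.102  0.013]
side
[285 111  37  41 700] mid [ 0.503 -0.415] size [0.104 0.17  0.107] zmax 0.111 mean [ 0.492 -0.374  0.042]
[288 168  25  19 330] mid [ 0.524 -0.19 ] size [0.063 0.068 0.027] zmax 0.031 mean [ 0.524 -0.182  0.017]
[355 179  27  58 716] mid [ 0.369 -0.047] size [0.056 0.22  0.043] zmax 0.048 mean [0.365 0.003 0.027]
[313 215  37  38 880] mid [0.46  0.063] size [0.083 0.081 0.073] zmax 0.078 mean [0.461 0.069 0.022]
[330 262  18  16 116] mid [0.452 0.162] size [0.039 0.042 0.007] zmax 0.011 mean [0.453 0.163 0.008]
[313 314  27  26 441] mid [0.496 0.32 ] size [0.049 0.05  0.018] zmax 0.022 mean [0.496 0.322 0.016]
[[0.0005, 0.9563, 0.2923, 0.0744], [1.0, -0.0004, -0.0004, 0.0003], [-0.0002, 0.2923, -0.9563, -0.1428], [0.0, 0.0, 0.0, 1.0]]
```

View pics/c0.png

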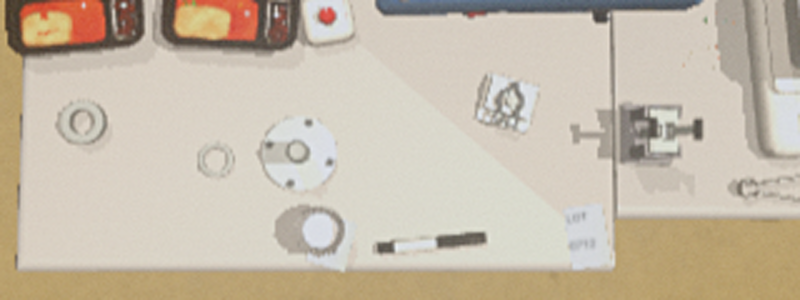

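The crop shows the collars, spindle and the ring on its stand clearly. The pliers stand is at crop ≈(655,130). On the way to the thick collar I'll look closely at the pliers with the wrist camera.

```bash
cat >> h.py <<'E'
def plan(x,y,z,yaw,tilt=None):
    "numbers for a move to a tool-down pose; yaw = heading of tool x in world, deg"
    s=ctrl.state(); r=Rq(s["eef_rot"])
    a=np.radians(yaw); T=R.from_matrix(np.array([[np.cos(a),np.sin(a),0],[np.sin(a),-np.cos(a),0],[0,0,-1]]))
    d=r.inv().apply(np.array([x,y,z])-s["tcp_pos"])/0.03
    w=np.degrees((r.inv()*T).as_rotvec())/8
    print("clock",round(float(s["clock"]),2),"tcp",np.round(s["tcp_pos"],4),"open",round(float(s["opening"]),4),"F",np.round(s["wrist_force"],1),"MOVE",np.round(d,3).tolist(),np.round(w,3).tolist(),"rows>=",round(np.linalg.norm(d)*30/62.5,1),round(np.linalg.norm(w)*8/10.7,1))
E
python3 -c "
from h import *
plan(.51,-.36,.25,0)"
```

```text
clock 0.15 tcp [ 0.1827 -0.5973  0.2307] open 0.0855 F [ 0.7 -0.3  0.6] MOVE [12.747, -4.374, -0.638] [-0.008, 0.001, 2.126] rows>= 6.5 1.6
```

Request:
apply_moves([
  [12.75, -4.37, -0.64, 0, 0, 2.13, 85],
  [12.75, -4.37, -0.64, 0, 0, 2.13, 85],
  [12.75, -4.37, -0.64, 0, 0, 2.13, 85],
  [12.75, -4.37, -0.64, 0, 0, 2.13, 85],
  [12.75, -4.37, -0.64, 0, 0, 2.13, 85],
])

```text
clock: 0.78
tcp_pos: [0.4352, -0.4144, 0.246]
eef_rot: [0.0, 1.0, -0.0, -0.0]
wrist_force: [0.1, -0.4, -0.1]
opening: 0.0851
grip_force: 0.0
```

```bash
python3 -c "
from h import *
plan(.51,-.36,.25,0)"
```

```text
clock 0.78 tcp [ 0.4352 -0.4144  0.246 ] open 0.0851 F [ 0.1 -0.4 -0.1] MOVE [2.492, -1.815, -0.133] [0.0, 0.0, -0.005] rows>= 1.5 0.0
```

Request:
apply_moves([
  [2.49, -1.81, -0.13, 0, 0, 0, 85],
  [2.49, -1.81, -0.13, 0, 0, 0, 85],
  [2.49, -1.81, -0.13, 0, 0, 0, 85],
])

```text
clock: 1.15
tcp_pos: [0.5101, -0.36, 0.2496]
eef_rot: [-0.0, 1.0, 0.001, -0.0]
wrist_force: [-0.6, 0.4, -0.5]
opening: 0.0853
grip_force: 0.0
```

```bash
cat >> h.py <<'E'
def look(tag):
    K,M,c=cam("wrist"); p,d=snapshot("wrist"); cv2.imwrite(f"pics/{tag}.png",p); np.savez(f"pics/{tag}.npz",p=p,d=d,K=K,M=M)
    return p,d,K,M,cloud(d,K,M)
def slab(P,lo,hi,box):
    "components of points between two heights in the box x0,x1,y0,y1"
    z=np.nan_to_num(P[...,2],nan=-1)
    m=((z>lo)&(z<hi)&(P[...,0]>box[0])&(P[...,0]<box[1])&(P[...,1]>box[2])&(P[...,1]<box[3])).astype(np.uint8)
    k,lab,st,_=cv2.connectedComponentsWithStats(m)
    for i in range(1,k):
        if st[i,4]>30:
            q=P[lab==i][:,:2].astype(np.float32); (c,sz,a)=cv2.minAreaRect(q*1000)
            print("px",st[i].tolist(),"rect",np.round(c,1),np.round(sz,1),round(a,1),"mean",(q.mean(0)*1000).round(1),"z",P[lab==i][:,2].mean().round(4))
E
python3 - <<'E'
from h import *
p,d,K,M,P=look("w1")
b=(.42,.56,-.45,-.28)
for lo,hi in [(.098,.125),(.066,.08),(.055,.066),(.004,.02)]: print(lo,hi); slab(P,lo,hi,b)
print("clip"); slab(P,.015,.04,(.45,.6,-.25,-.13))
plan(.55,-.19,.25,0)
E
```

```text
0.098 0.125
px [291, 193, 16, 30, 384] rect [ 486.9 -341.2] [12.3 24.7] 88.8 mean [ 487.8 -340.6] z 0.1096
px [348, 194, 16, 31, 381] rect [ 485.9 -389.2] [11.7 24. ] 88.2 mean [ 486.8 -389.3] z 0.1096
0.066 0.08
px [303, 162, 49, 64, 2261] rect [ 486.2 -365.2] [43.6 62.4] 88.6 mean [ 487.9 -365.3] z 0.0704
0.055 0.066
px [307, 166, 8, 11, 35] rect [ 508.9 -348.3] [ 5.5 12.3] 61.0 mean [ 509.  -348.7] z 0.0625
px [341, 167, 7, 11, 33] rect [ 506.6 -381.9] [10.   5.6] 1.9 mean [ 508.  -383.1] z 0.0624
0.004 0.02
px [299, 144, 56, 54, 1068] rect [ 494.6 -365.5] [59.8 57.3] 88.5 mean [ 503.2 -363.9] z 0.0086
clip
px [135, 113, 61, 65, 2604] rect [ 522.7 -195.5] [56.2 57.1] 74.6 mean [ 527.3 -197.9] z 0.0227
clock 1.2 tcp [ 0.5089 -0.3609  0.2495] open 0.0851 F [-0.  -0.1 -0.1] MOVE [1.378, -5.695, -0.017] [-0.001, 0.006, 0.01] rows>= 2.8 0.0
```

View pics/w1.png

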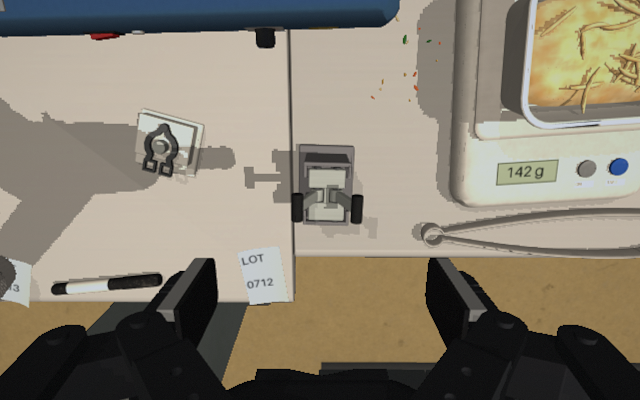

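Wrist view: pliers handles at (297,207) and (356,209), squeeze axis along world y, midway (0.486,-0.365), yaw ≈ -1.4°. The ring is at (160,150), knuckle up (+x), eyelets down. I'll take a closer look at the ring on the way past.

Request:
apply_moves([
  [1.11, -5.53, 2.3, 0, 0, 0, 85],
  [1.11, -5.53, 2.3, 0, 0, 0, 85],
  [1.11, -5.53, 2.3, 0, 0, 0, 85],
  [1.11, -5.53, 2.3, 0, 0, 0, 85],
])

```text
clock: 1.7
tcp_pos: [0.5403, -0.1933, 0.1791]
eef_rot: [-0.001, 1.0, 0.001, -0.002]
wrist_force: [0.5, 0.0, -0.0]
opening: 0.0848
grip_force: 0.0
```

```bash
python3 - <<'E'
from h import *
p,d,K,M,P=look("w2")
b=(.45,.60,-.27,-.11)
for lo,hi in [(.028,.04),(.0225,.028),(.015,.0225),(.003,.012)]: print(lo,hi); slab(P,lo,hi,b)
cv2.imwrite("pics/w2c.png",cv2.resize(p[60:260,200:440],(720,600),interpolation=cv2.INTER_CUBIC))
plan(.515,.318,.2,0)
E
```

```text
0.028 0.04
px [316, 188, 16, 16, 201] rect [ 524.5 -195.4] [12.8 13.1] 89.8 mean [ 524.8 -195.4] z 0.031
0.0225 0.028
px [298, 167, 46, 63, 982] rect [ 521.8 -194.7] [33.6 53.9] 73.7 mean [ 520.5 -194. ] z 0.0261
0.015 0.0225
px [289, 155, 74, 61, 1806] rect [ 530. -197.] [56.  42.3] 74.6 mean [ 534.8 -197.5] z 0.0202
px [311, 178, 26, 36, 336] rect [ 522.7 -195.2] [21.8 30. ] 63.1 mean [ 522.3 -195.1] z 0.0204
0.003 0.012
px [282, 148, 85, 78, 1138] rect [ 524.3 -195.5] [66.2 59.9] 74.4 mean [ 528.  -192.1] z 0.0062
px [311, 207, 16, 11, 71] rect [ 503.1 -191.6] [11.1 12.2] 21.5 mean [ 502.1 -190.6] z 0.0065
px [303, 211, 9, 6, 32] rect [ 499.  -180.4] [8.  4.5] 73.0 mean [ 499.5 -180.5] z 0.0061
clock 1.75 tcp [ 0.5409 -0.1952  0.1801] open 0.085 F [ 0.2 -0.6  0.5] MOVE [-0.849, -17.107, -0.656] [-0.002, 0.014, 0.007] rows>= 8.2 0.0
```

View pics/w2c.png

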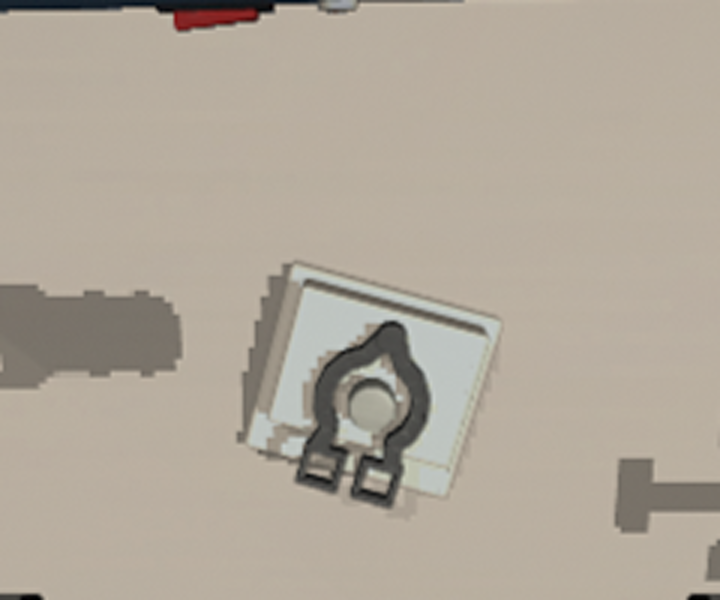

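Ring close-up: pin at crop (373,400), eyelets at (322,468) and (375,482). So stand at (0.5245,-0.1954), yaw ≈ -15.5°. On to the spindle and collars.

Request:
apply_moves([
  [-1.8, -9.3, -1.3, 0, 0, 0, 85],
  [-1.8, -9.3, -1.3, 0, 0, 0, 85],
  [-1.8, -9.3, -1.3, 0, 0, 0, 85],
  [-1.8, -9.3, -1.3, 0, 0, 0, 85],
  [-1.8, -9.3, -1.3, 0, 0, 0, 85],
])

```text
clock: 2.38
tcp_pos: [0.4883, 0.0838, 0.2212]
eef_rot: [-0.0, 1.0, -0.001, 0.001]
wrist_force: [0.1, -0.4, -0.3]
opening: 0.0849
grip_force: 0.0
```

```bash
python3 - <<'E'
from h import *
p,d,K,M,P=look("w3")
b=(.38,.55,-.03,.23)
for lo,hi in [(.074,.09),(.02,.07),(.009,.016),(.006,.0095)]: print(lo,hi); slab(P,lo,hi,b)
plan(.515,.318,.18,0)
E
```

```text
0.074 0.09
px [338, 198, 27, 25, 517] rect [461.5  58.1] [21.4 22.2] 2.2 mean [462.2  58.3] z 0.0775
0.02 0.07
px [334, 180, 30, 27, 392] rect [468.2  59. ] [11.5 25.2] 9.1 mean [470.7  60.2] z 0.0454
px [345, 251, 56, 28, 735] rect [389.7  32. ] [54.6 19.2] 89.8 mean [391.   33.6] z 0.0354
0.009 0.016
px [303, 146, 87, 85, 4648] rect [461.   57.5] [89.2 88.6] 43.5 mean [466.   58.7] z 0.0117
px [237, 178, 30, 15, 84] rect [467.3 153.8] [30.9 10.5] 75.5 mean [468. 154.] z 0.0096
px [229, 184, 40, 32, 188] rect [448.2 160.5] [40.1 28.5] 71.8 mean [446.7 160.2] z 0.0097
0.006 0.0095
px [229, 176, 41, 40, 465] rect [453.4 158.6] [41.  40.4] 62.1 mean [454.2 158.9] z 0.0084
clock 2.42 tcp [0.4881 0.0864 0.2217] open 0.085 F [-0.1  2.6  0.5] MOVE [0.882, -7.717, 1.407] [-0.014, -0.016, -0.011] rows>= 3.8 0.0
```

Request:
apply_moves([
  [0.88, -7.72, 1.4, 0, 0, 0, 85],
  [0.88, -7.72, 1.4, 0, 0, 0, 85],
  [0.88, -7.72, 1.4, 0, 0, 0, 85],
  [0.88, -7.72, 1.4, 0, 0, 0, 85],
  [0.88, -7.72, 1.4, 0, 0, 0, 85],
])

```text
clock: 3.05
tcp_pos: [0.516, 0.3161, 0.1776]
eef_rot: [-0.0, 1.0, 0.0, 0.0]
wrist_force: [0.4, -1.1, 0.1]
opening: 0.0849
grip_force: 0.0
```

```bash
python3 - <<'E'
from h import *
p,d,K,M,P=look("w4")
slab(P,.015,.026,(.44,.55,.27,.37))
# finger tips in wrist view
z=np.nan_to_num(P[...,2],nan=-1); m=(z>.1)&(z<.24); ys=P[m]
print("lowest finger pts",np.sort(ys[:,2])[[5,50,200]], ctrl.state()["tcp_pos"])
plan(.496,.318,.05,0)
E
```

```text
px [291, 167, 59, 58, 1807] rect [497.5 316.7] [51.  50.8] 12.9 mean [498.4 316.8] z 0.02
lowest finger pts [0.19060348 0.19179116 0.19381642] [0.51567419 0.31443495 0.17778027]
clock 3.1 tcp [0.5157 0.3144 0.1778] open 0.0852 F [0.2 0.4 1.4] MOVE [-0.656, -0.121, 4.259] [0.004, -0.001, -0.002] rows>= 2.1 0.0
```

Request:
apply_moves([
  [-0.61, -0.07, 2.0, 0, 0, 0, 75],
  [-0.61, -0.07, 4.0, 0, 0, 0, 75],
  [-0.61, -0.07, 5.0, 0, 0, 0, 75],
  [-0.61, -0.07, 5.85, 0, 0, 0, 75],
  [-0.61, -0.07, 5.85, 0, 0, 0, 75],
], newtons=40)

```text
clock: 3.72
tcp_pos: [0.4961, 0.3143, 0.0014]
eef_rot: [0.001, 1.0, -0.001, -0.001]
wrist_force: [0.7, -0.3, 0.2]
opening: 0.0748
grip_force: 0.0
```

Request:
apply_moves([
  [0, 0, 0, 0, 0, 0, 40],
  [0, 0, 0, 0, 0, 0, 40],
  [0, 0, 0, 0, 0, 0, 40],
  [0, 0, 0, 0, 0, 0, 40],
])

```text
clock: 4.22
tcp_pos: [0.4977, 0.317, 0.0044]
eef_rot: [-0.0, 1.0, -0.0, 0.001]
wrist_force: [-0.0, -4.4, 6.1]
opening: 0.0495
grip_force: 41.9
```

```bash
python3 - <<'E'
from h import *
plan(.461,.058,.12,0)
E
```

```text
clock 4.22 tcp [0.4977 0.317  0.0044] open 0.0495 F [-0.  -4.4  6.1] MOVE [-1.21, 8.631, -3.864] [-0.006, -0.018, -0.003] rows>= 4.6 0.0
```

Request:
apply_moves([
  [0, 0, -1.0, 0, 0, 0, 40],
  [0, 0, -2.5, 0, 0, 0, 40],
  [-0.6, 2.5, -3.85, 0, 0, 0, 40],
  [-0.9, 4.5, -3.85, 0, 0, 0, 40],
  [-1.2, 6.5, -3.85, 0, 0, 0, 40],
])

```text
clock: 4.85
tcp_pos: [0.4636, 0.1393, 0.1193]
eef_rot: [-0.0, 1.0, 0.0, 0.002]
wrist_force: [0.9, -1.4, -1.1]
opening: 0.0496
grip_force: 42.1
```

Request:
apply_moves([
  [0, 2.13, 0, 0, 0, 0, 40],
  [0, 2.13, 0, 0, 0, 0, 40],
  [0, 2.13, 0, 0, 0, 0, 40],
])

```text
clock: 5.22
tcp_pos: [0.4638, 0.0766, 0.1182]
eef_rot: [-0.0, 1.0, -0.001, 0.001]
wrist_force: [0.1, 1.2, -0.8]
opening: 0.0494
grip_force: 42.1
```

```bash
python3 - <<'E'
from h import *
p,d,K,M,P=look("w5")
for lo,hi in [(.105,.16),(.074,.09),(.009,.016)]: print(lo,hi); slab(P,lo,hi,(.40,.54,-.03,.14))
cv2.imwrite("pics/w5c.png",cv2.resize(p[80:400,160:480],(600,600),interpolation=cv2.INTER_CUBIC))
plan(.461,.058,.12,0)
E
```

```text
0.105 0.16
px [210, 206, 224, 142, 15465] rect [467.8  76.7] [59.8 56.6] 48.1 mean [466.9  76.1] z 0.136
0.074 0.09
px [348, 211, 26, 24, 190] rect [467.1  52.3] [19.4  5.9] 47.5 mean [468.   52.8] z 0.0764
0.009 0.016
px [286, 134, 122, 110, 7319] rect [469.   55.1] [89.3 72.4] 71.2 mean [474.5  55.4] z 0.0118
px [319, 246, 23, 6, 56] rect [420.2  69.3] [17.5  4.7] 74.5 mean [420.   69.1] z 0.0118
clock 5.28 tcp [0.4637 0.0773 0.1179] open 0.0497 F [ 1.3  0.1 -0.5] MOVE [-0.091, 0.643, -0.069] [-0.004, -0.011, -0.004] rows>= 0.3 0.0
```

View pics/w5c.png

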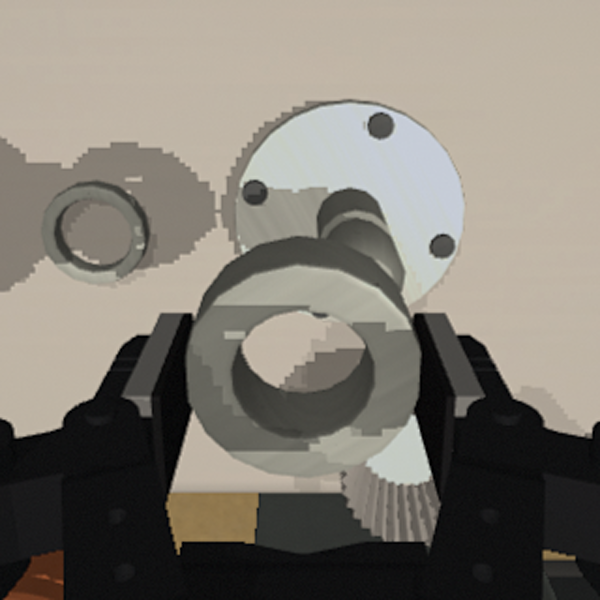

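Collar held level, at crop (305,350); shaft top at (350,205) just behind it.

```bash
cat >> h.py <<'E'
def circ(P,lo,hi,box,px=None):
    z=np.nan_to_num(P[...,2],nan=-1)
    m=((z>lo)&(z<hi)&(P[...,0]>box[0])&(P[...,0]<box[1])&(P[...,1]>box[2])&(P[...,1]<box[3]))
    if px: q=np.zeros_like(m); q[px[2]:px[3],px[0]:px[1]]=1; m&=q
    q=P[m][:,:2].astype(np.float32)*1000
    c,r=cv2.minEnclosingCircle(q); print("circle",np.round(c,1),"r",round(r,1),"n",len(q),"z",np.median(P[m][:,2]).round(4))
E
python3 - <<'E'
from h import *
for n,off in (("w3",None),("w5",None)):
    f=np.load(f"pics/{n}.npz"); P=cloud(f["d"],f["K"],f["M"])
    circ(P,.0095,.0145,(.40,.52,0,.12))
    circ(P,.0755,.08,(.44,.49,.03,.09))
    if n=="w5":
        z=P[215:325,262:382,2]; h,e=np.histogram(z[np.isfinite(z)],bins=np.arange(.1,.17,.002)); print(e[h.argmax()])
        t=e[h.argmax()]; circ(P,t-.002,t+.004,(.40,.54,.03,.14),(262,382,205,335))
    else: circ(P,.006,.0105,(.42,.48,.13,.19))
E
```

```text
circle [461.1  57.8] r 44.9 n 4482 z 0.0117
circle [461.2  58. ] r 10.7 n 433 z 0.078
circle [453.4 158.5] r 21.1 n 600 z 0.0089
circle [461.1  58. ] r 44.9 n 7184 z 0.0118
circle [466.3  54. ] r 7.9 n 123 z 0.0772
0.13200000000000003
circle [463.   76.2] r 26.7 n 7958 z 0.1338
```

Request:
apply_moves([
  [-0.063, 0.61, 0, 0, 0, 0, 40],
  [-0.063, 0.61, 0.3, 0, 0, 0, 40],
  [-0.063, 0.61, 1.2, 0, 0, 0, 40],
  [-0.063, 0.61, 1.8, 0, 0, 0, 40],
  [-0.063, 0.61, 2.4, 0, 0, 0, 40],
])

```text
clock: 5.9
tcp_pos: [0.4612, 0.0598, 0.0441]
eef_rot: [-0.0, 1.0, 0.0, -0.0]
wrist_force: [-0.1, -0.0, 0.8]
opening: 0.0498
grip_force: 42.1
```

Request:
apply_moves([
  [0, 0, 0.5, 0, 0, 0, 40],
  [0, 0, 0.85, 0, 0, 0, 40],
  [0, 0, 0.95, 0, 0, 0, 40],
  [0, 0, 0.95, 0, 0, 0, 40],
])

```text
clock: 6.4
tcp_pos: [0.4614, 0.0585, 0.0169]
eef_rot: [-0.0, 1.0, -0.0, 0.0]
wrist_force: [0.3, 0.0, -0.1]
opening: 0.0495
grip_force: 42.1
```

Request:
apply_moves([
  [0, 0, 0, 0, 0, 0, 68],
  [0, 0, 0, 0, 0, 0, 68],
  [0, 0, -0.3, 0, 0, 0, 68],
  [0, 0, -2, 0, 0, 0, 68],
  [0, 0, -4, 0, 0, 0, 68],
])

```text
clock: 7.02
tcp_pos: [0.4604, 0.0582, 0.138]
eef_rot: [0.0, 1.0, -0.0, -0.001]
wrist_force: [2.1, -0.2, 0.2]
opening: 0.0679
grip_force: 0.0
```

Request:
apply_moves([
  [-0.1, -2, 0, 0, 0, 0, 62],
  [-0.26, -3.35, 0.5, 0, 0, 0, 62],
  [-0.26, -3.35, 0.5, 0, 0, 0, 62],
])

```text
clock: 7.4
tcp_pos: [0.4528, 0.1607, 0.1219]
eef_rot: [-0.0, 1.0, 0.001, -0.0]
wrist_force: [-0.1, -0.1, 0.1]
opening: 0.0623
grip_force: 0.0
```

```bash
python3 - <<'E'
from h import *
p,d,K,M,P=look("w6")
circ(P,.006,.0115,(.42,.49,.12,.19))
circ(P,.0295,.036,(.42,.50,.02,.10)); 
plan(.4534,.1585,.01,0)
E
```

```text
circle [453.5 159. ] r 20.9 n 1183 z 0.0089
circle [461.4  58.1] r 26.1 n 2391 z 0.0322
clock 7.45 tcp [0.453  0.1596 0.122 ] open 0.0618 F [ 0.2 -0.2 -0.5] MOVE [0.013, 0.034, 3.734] [0.002, 0.002, 0.013] rows>= 1.8 0.0
```

Request:
apply_moves([
  [0.01, 0.03, 2.0, 0, 0, 0, 62],
  [0.01, 0.03, 3.3, 0, 0, 0, 62],
  [0.01, 0.03, 4.04, 0, 0, 0, 62],
  [0.01, 0.03, 4.04, 0, 0, 0, 62],
  [0.01, 0.03, 4.04, 0, 0, 0, 58],
])

```text
clock: 8.07
tcp_pos: [0.4545, 0.1576, 0.0015]
eef_rot: [-0.0, 1.0, -0.001, 0.0]
wrist_force: [0.5, -0.3, 0.2]
opening: 0.0579
grip_force: 0.0
```

Request:
apply_moves([
  [0, 0, 0, 0, 0, 0, 30],
  [0, 0, 0, 0, 0, 0, 30],
  [0, 0, 0, 0, 0, 0, 30],
  [0, 0, 0, 0, 0, 0, 30],
], newtons=35)

```text
clock: 8.57
tcp_pos: [0.4548, 0.1581, 0.0022]
eef_rot: [-0.0, 1.0, -0.0, 0.001]
wrist_force: [-1.1, -2.9, 10.6]
opening: 0.0398
grip_force: 33.8
```

Request:
apply_moves([
  [0, 0, -1.0, 0, 0, 0, 30],
  [0, 0, -2.5, 0, 0, 0, 30],
  [0.13, 1.2, -3.9, 0, 0, 0, 30],
  [0.26, 2.5, -3.9, 0, 0, 0, 30],
  [0.26, 2.8, -3.9, 0, 0, 0, 30],
])

```text
clock: 9.2
tcp_pos: [0.4621, 0.0725, 0.119]
eef_rot: [-0.0, 1.0, -0.001, 0.001]
wrist_force: [-0.3, -0.5, -0.1]
opening: 0.0397
grip_force: 35.4
```

```bash
python3 - <<'E'
from h import *
p,d,K,M,P=look("w7")
z=P[215:325,262:382,2]; h,e=np.histogram(z[np.isfinite(z)],bins=np.arange(.1,.17,.001)); print(e[np.argsort(h)[-4:]],np.sort(h)[-4:])
t=e[h.argmax()]; circ(P,t-.002,t+.003,(.40,.54,.03,.16),(270,372,205,335))
plan(.461,.058,.12,0)
E
```

```text
[0.123 0.124 0.126 0.125] [ 220  685  845 1740]
circle [462.6  72.4] r 23.3 n 3521 z 0.1255
clock 9.25 tcp [0.4616 0.0725 0.1184] open 0.0394 F [-0.3  0.2 -0. ] MOVE [-0.02, 0.483, -0.053] [0.0, -0.009, -0.016] rows>= 0.2 0.0
```

Request:
apply_moves([
  [0.01, 0.477, 0, 0, 0, 0, 30],
  [0.01, 0.477, 0.5, 0, 0, 0, 30],
  [0.01, 0.477, 1.2, 0, 0, 0, 30],
  [0.01, 0.477, 1.8, 0, 0, 0, 30],
  [0.01, 0.477, 2.2, 0, 0, 0, 30],
])

```text
clock: 9.88
tcp_pos: [0.4611, 0.0601, 0.0498]
eef_rot: [0.0, 1.0, 0.0, -0.001]
wrist_force: [-0.2, -0.2, -0.9]
opening: 0.0398
grip_force: 35.4
```

Request:
apply_moves([
  [0, 0, 0.4, 0, 0, 0, 30],
  [0, 0, 0.55, 0, 0, 0, 30],
  [0, 0, 0.57, 0, 0, 0, 30],
  [0, 0, 0.57, 0, 0, 0, 30],
])

```text
clock: 10.38
tcp_pos: [0.4621, 0.0597, 0.0346]
eef_rot: [-0.0, 1.0, -0.0, 0.0]
wrist_force: [0.6, -0.1, 0.2]
opening: 0.0398
grip_force: 35.4
```

Request:
apply_moves([
  [0, 0, 0, 0, 0, 0, 60],
  [0, 0, 0, 0, 0, 0, 60],
  [0, 0, -0.3, 0, 0, 0, 62],
  [0, 0, -2, 0, 0, 0, 68],
  [0, 0, -4, 0, 0, 0, 75],
])

```text
clock: 11.0
tcp_pos: [0.461, 0.0595, 0.1557]
eef_rot: [0.0, 1.0, -0.0, -0.001]
wrist_force: [0.9, -0.5, -0.6]
opening: 0.0753
grip_force: 0.0
```

```bash
python3 - <<'E'
from h import *
p,d,K,M,P=look("w8")
circ(P,.038,.0445,(.42,.50,.02,.10)); circ(P,.0295,.035,(.42,.50,.02,.10)); slab(P,.036,.046,(.42,.50,.02,.10))
plan(.500,-.365,.20,-1.4)
E
```

```text
circle [460.9  59. ] r 20.9 n 943 z 0.0411
circle [461.4  57.9] r 25.8 n 998 z 0.0322
px [294, 161, 56, 49, 1037] rect [464.2  59.4] [34.6 41. ] 6.5 mean [468.8  59.5] z 0.0411
clock 11.05 tcp [0.4652 0.0601 0.1632] open 0.0752 F [3.9 0.4 6.5] MOVE [1.18, 14.167, -1.231] [-0.008, -0.06, 0.171] rows>= 6.8 0.1
```

Both collars are home (tops at 41.1 and 32.2 mm). Off to the pliers.

Request:
apply_moves([
  [0, 0, -0.5, 0, 0, 0, 82],
  [1.2, 14.17, -1.2, 0, 0, 0.17, 82],
  [1.2, 14.17, -1.2, 0, 0, 0.17, 82],
  [1.2, 14.17, -1.2, 0, 0, 0.17, 82],
  [1.2, 14.17, -1.2, 0, 0, 0.17, 82],
])

```text
clock: 11.68
tcp_pos: [0.482, -0.1909, 0.1813]
eef_rot: [-0.0, 1.0, -0.012, -0.001]
wrist_force: [0.9, 0.2, 0.8]
opening: 0.0823
grip_force: 0.0
```

```bash
python3 - <<'E'
from h import *
plan(.500,-.365,.20,-1.4)
E
```

```text
clock 11.68 tcp [ 0.482  -0.1909  0.1813] open 0.0823 F [0.9 0.2 0.8] MOVE [0.741, 5.786, -0.629] [-0.005, 0.01, 0.001] rows>= 2.8 0.0
```

Request:
apply_moves([
  [0.6, 5.79, -0.63, 0, 0, 0, 82],
  [0.6, 5.79, -0.63, 0, 0, 0, 82],
  [0.6, 5.79, -0.63, 0, 0, 0, 82],
  [0.6, 5.79, -0.63, 0, 0, 0, 82],
  [0.6, 5.79, -0.63, 0, 0, 0, 82],
])

```text
clock: 12.3
tcp_pos: [0.4956, -0.3624, 0.1995]
eef_rot: [-0.001, 1.0, -0.013, -0.001]
wrist_force: [0.3, -0.2, -0.1]
opening: 0.0816
grip_force: 0.0
```

```bash
python3 - <<'E'
from h import *
p,d,K,M,P=look("w9")
slab(P,.100,.12,(.45,.53,-.42,-.32)); slab(P,.066,.08,(.44,.54,-.42,-.31))
plan(.4862,-.3652,.087,-1.4)
E
```

```text
px [282, 194, 17, 36, 529] rect [ 486.8 -340.6] [10.8 24.4] 86.1 mean [ 487.9 -340.6] z 0.1101
px [352, 194, 17, 36, 533] rect [ 485.8 -389.6] [10.7 24.6] 89.7 mean [ 486.7 -389.4] z 0.11
px [297, 156, 57, 75, 3166] rect [ 486.4 -365.2] [43.7 61.9] 88.4 mean [ 488.4 -365. ] z 0.0704
clock 12.35 tcp [ 0.4958 -0.3619  0.1997] open 0.0823 F [ 0.1 -0.  -0.5] MOVE [-0.311, 0.122, 3.758] [-0.011, 0.013, 0.003] rows>= 1.8 0.0
```

Request:
apply_moves([
  [-0.31, 0.11, 1.5, 0, 0, 0, 82],
  [-0.31, 0.11, 2.8, 0, 0, 0, 82],
  [-0.31, 0.11, 3.75, 0, 0, 0, 82],
  [-0.31, 0.11, 3.75, 0, 0, 0, 72],
  [-0.31, 0.11, 3.75, 0, 0, 0, 64],
], newtons=40)

```text
clock: 12.98
tcp_pos: [0.4878, -0.3659, 0.0892]
eef_rot: [0.0, 1.0, -0.012, 0.0]
wrist_force: [0.4, 0.6, -0.1]
opening: 0.0641
grip_force: 0.0
```

Request:
apply_moves([
  [0, 0, 0, 0, 0, 0, 61],
  [0, 0, 0, 0, 0, 0, 60],
  [0, 0, 0, 0, 0, 0, 60],
])

```text
clock: 13.35
tcp_pos: [0.4874, -0.3666, 0.0888]
eef_rot: [0.0, 1.0, -0.012, 0.0]
wrist_force: [-0.1, -0.0, 1.1]
opening: 0.06
grip_force: 0.5
```

Request:
apply_moves([
  [0, 0, 0, 0, 0, 0, 58],
  [0, 0, 0, 0, 0, 0, 58],
])

```text
clock: 13.6
tcp_pos: [0.4877, -0.3667, 0.0891]
eef_rot: [0.0, 1.0, -0.012, 0.001]
wrist_force: [-0.9, 1.6, 7.7]
opening: 0.0581
grip_force: 5.7
```

Request:
apply_moves([
  [0, 0, -0.2, 0, 0, 0, 57.5],
  [0, 0, -0.6, 0, 0, 0, 57.5],
  [0, 0, -1.3, 0, 0, 0, 57.5],
  [0, 0, -2.2, 0, 0, 0, 57.5],
  [0, 0, -3.1, 0, 0, 0, 57.5],
])

```text
clock: 14.22
tcp_pos: [0.487, -0.3663, 0.1825]
eef_rot: [-0.0, 1.0, -0.012, -0.0]
wrist_force: [0.1, 0.3, -1.5]
opening: 0.0573
grip_force: 3.9
```

```bash
python3 - <<'E'
from h import *
p,d,K,M,P=look("w10")
cv2.imwrite("pics/w10c.png",cv2.resize(p[100:400,170:470],(600,600),interpolation=cv2.INTER_CUBIC))
K2,M2,c=cam("side"); ps,ds=snapshot("side"); np.savez("pics/s10.npz",p=ps,d=ds,K=K2,M=M2)
P2=cloud(ds,K2,M2); z=np.nan_to_num(P2[...,2],nan=-1)
b=(.42,.56,-.45,-.28)
for lo,hi in [(.19,.21),(.15,.17),(.10,.145),(.08,.1)]: print(lo); slab(P,lo,hi,b); slab(P2,lo,hi,b)
plan(.505,-.19,.179,-15.5)
E
```

```text
0.19
px [205, 249, 77, 73, 2724] rect [ 486.7 -337.3] [25.5 25.5] 0.4 mean [ 490.3 -340.6] z 0.2029
px [361, 249, 78, 74, 2700] rect [ 487.5 -392.4] [21.8 29.8] 50.7 mean [ 489.  -393.3] z 0.2021
px [305, 90, 8, 7, 45] rect [ 487.4 -327.7] [20.5 14.6] 6.3 mean [ 488.4 -328.9] z 0.2005
0.15
px [284, 190, 71, 104, 5950] rect [ 485.8 -365.7] [34.  54.6] 88.4 mean [ 489.  -365.9] z 0.1635
px [299, 96, 19, 10, 120] rect [ 487.5 -362.9] [53.  35.3] 0.5 mean [ 487.6 -358. ] z 0.1642
0.1
px [306, 106, 5, 13, 45] rect [ 488.5 -358.6] [10.  22.8] 5.2 mean [ 488.3 -352.9] z 0.1273
0.08
clock 14.32 tcp [ 0.4886 -0.3676  0.1847] open 0.0575 F [ 0.3 -0.4 -0.9] MOVE [0.4, -5.931, 0.172] [0.019, -0.035, 1.762] rows>= 2.9 1.3
```

View pics/w10c.png

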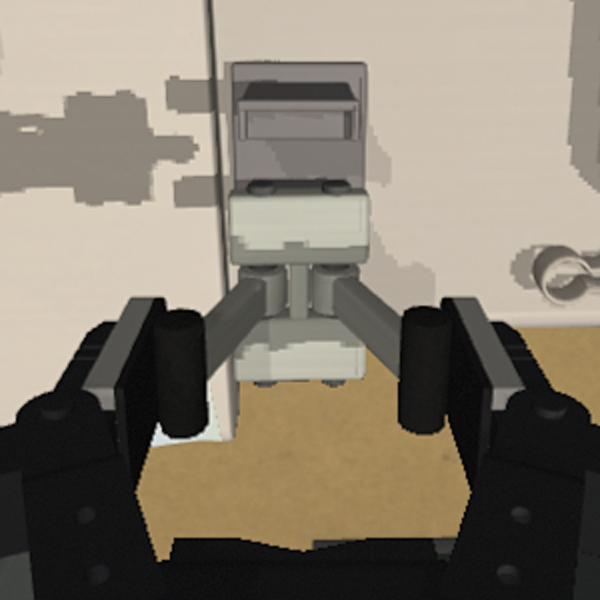

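Pliers hang cleanly in the pads (bridge at crop (300,280), handles at (182,375) and (425,370)). Moving over the ring's eyelets.

Request:
apply_moves([
  [0.4, -5.93, 0, 0, 0, 1.76, 57.5],
  [0.4, -5.93, 0, 0, 0, 1.76, 57.5],
  [0.4, -5.93, 0, 0, 0, 1.76, 57.5],
  [0.4, -5.93, 0, 0, 0, 1.76, 57.5],
  [0.4, -5.93, 0, 0, 0, 1.76, 57.5],
])

```text
clock: 14.95
tcp_pos: [0.5034, -0.1888, 0.1808]
eef_rot: [0.0, 0.991, -0.134, -0.0]
wrist_force: [0.7, -0.0, -1.3]
opening: 0.0576
grip_force: 3.9
```

```bash
cat >> h.py <<'E'
def bridge(P,px=(270,370,150,330)):
    s=ctrl.state(); t=np.array(s["tcp_pos"])
    Q=P[px[2]:px[3],px[0]:px[1]].reshape(-1,3); Q=Q[np.isfinite(Q[:,2])]
    # pliers/tool frame
    q=Rq(s["eef_rot"]).inv().apply(Q-t)*1000
    q=q[(abs(q[:,0])<45)&(abs(q[:,1])<30)&(q[:,2]>10)&(q[:,2]<30)]
    h,e=np.histogram(q[:,2],bins=np.arange(10,31,.5)); k=e[h.argmax()]
    q=q[abs(q[:,2]-k)<2.5]
    A=np.c_[q[:,0],q[:,1],np.ones(len(q))]; w=np.linalg.lstsq(A,q[:,2],rcond=None)[0]
    print("bridge top in tool frame: n",len(q),"depth",w[2].round(2),"slope x,y deg",np.degrees(w[:2]).round(2),"rect",cv2.minAreaRect(q[:,:2].astype(np.float32)),"x ext",np.percentile(q[:,0],[.5,99.5]).round(1),"y ext",np.percentile(q[:,1],[.5,99.5]).round(1))
    return q
E
python3 - <<'E'
from h import *
p,d,K,M,P=look("w11")
bridge(P)
slab(P,.003,.012,(.45,.60,-.27,-.11));slab(P,.0225,.028,(.45,.60,-.27,-.11))
plan(.5023,-.1893,.15,-15.5)
E
```

```text
bridge top in tool frame: n 5333 depth 21.75 slope x,y deg [1.07 0.02] rect ((-2.2957324981689453, 0.09919357299804688), (34.00984573364258, 54.859737396240234), 89.81388854980469) x ext [-28.2  24.4] y ext [-16.7  16.7]
px [284, 113, 76, 67, 1239] rect [ 524.5 -195.4] [66.1 59.1] 74.7 mean [ 525.6 -195.8] z 0.0062
px [312, 168, 19, 12, 87] rect [ 501.4 -188.6] [16.2 10.6] 74.4 mean [ 502.8 -189.1] z 0.0063
px [307, 174, 9, 6, 54] rect [ 501.3 -179.1] [7.3 5.3] 74.3 mean [ 501.2 -179.1] z 0.0062
px [327, 174, 9, 6, 54] rect [ 496.2 -196.6] [7.3 5.4] 74.7 mean [ 496.4 -196.6] z 0.0063
px [302, 122, 40, 64, 1028] rect [ 521.8 -194.7] [32.7 53.5] 74.4 mean [ 520.2 -194.1] z 0.0262
clock 15.0 tcp [ 0.5034 -0.1894  0.1809] open 0.0577 F [ 0.5 -0.7 -0.9] MOVE [-0.037, 0.006, 1.028] [0.002, 0.001, 0.003] rows>= 0.5 0.0
```

```bash
python3 - <<'E'
from h import *
f=np.load("pics/w11.npz"); P=cloud(f["d"],f["K"],f["M"])
Q=P[::3,::3].reshape(-1,3); Q=Q[np.isfinite(Q[:,2])&(abs(Q[:,2])<.004)&(Q[:,0]<.62)]
a=np.radians(-15.4); t=np.c_[Q[:,:2]@[np.cos(a),np.sin(a)],Q[:,:2]@[np.sin(a),-np.cos(a)],np.ones(len(Q))]
w=np.linalg.lstsq(t,Q[:,2],rcond=None)[0]; print("table slope deg",np.degrees(w[:2]).round(3),"z",np.median(Q[:,2]))
q=bridge(P); 
for y0 in (-12,0,12):
    s=q[abs(q[:,1]-y0)<3]; print(y0,np.sort(s[:,0])[[3,-4]].round(1), [round(float(np.median(s[abs(s[:,0]-x)<3][:,2])),2) if (abs(s[:,0]-x)<3).any() else None for x in (-25,-20,-15,15,20,23)])
E
```

```text
table slope deg [0.007 0.003] z 0.00028810537259155167
bridge top in tool frame: n 5333 depth 21.75 slope x,y deg [1.07 0.02] rect ((-2.2957324981689453, 0.09919357299804688), (34.00984573364258, 54.859737396240234), 89.81388854980469) x ext [-28.2  24.4] y ext [-16.7  16.7]
-12 [-28.3  24.6] [21.31, 21.3, 21.44, 22.02, 22.05, 22.24]
0 [-26.9  22.8] [21.25, 21.38, 21.43, 22.0, 22.26, 22.38]
12 [-28.5  24.6] [21.32, 21.37, 21.37, 21.91, 22.15, 22.38]
```

Request:
apply_moves([
  [0.016, 0.006, 0.8, 0, 0.134, 0, 57.3],
  [0.016, 0.006, 1.5, 0, 0.134, 0, 57.3],
  [0.016, 0.006, 2.1, 0, 0.134, 0, 57.3],
  [0.016, 0.006, 2.1, 0, 0.134, 0, 57.3],
  [0.016, 0.006, 2.1, 0, 0.134, 0, 57.3],
])

```text
clock: 15.62
tcp_pos: [0.5041, -0.19, 0.1186]
eef_rot: [0.001, 0.991, -0.135, 0.009]
wrist_force: [0.5, 0.4, -1.6]
opening: 0.0571
grip_force: 3.9
```

```bash
cat >> h.py <<'E'
def shoulders(P):
    "world position of the midpoint of the pin shoulders, from the bridge seen by the wrist camera"
    s=ctrl.state(); t=np.array(s["tcp_pos"]); q=bridge(P)
    A=np.c_[q[:,0],q[:,1],np.ones(len(q))]; w=np.linalg.lstsq(A,q[:,2],rcond=None)[0]
    m=q[abs(q[:,1])<3]; cx=(np.sort(m[:,0])[3]+np.sort(m[:,0])[-4])/2; cy=np.percentile(q[:,1],[.5,99.5]).mean()
    n=np.array([-w[0],-w[1],1]); n/=np.linalg.norm(n)
    sh=np.array([cx,cy,w[2]+w[0]*cx])+n*52.5
    r=Rq(s["eef_rot"]); print("tool pt",sh.round(2),"SHOULDERS",(r.apply(sh)+t*1000).round(1),"down axis",r.apply(n).round(4),"tcp",(t*1000).round(1),"open",s["opening"])
E
python3 - <<'E'
from h import *
p,d,K,M,P=look("w12")
shoulders(P)
K2,M2,c=cam("side"); ps,ds=snapshot("side"); 
def px(pt):
    q=np.linalg.inv(M2)@np.r_[pt,1]; return K2[0,0]*q[0]/-q[2]+K2[0,2], K2[1,1]*-q[1]/-q[2]+K2[1,2]
u,v=px([.5023,-.1893,.03]); print(u,v,ctrl.state()["wrist_force"])
u,v=int(u),int(v); cv2.imwrite("pics/s12c.png",cv2.resize(ps[v-45:v+30,u-40:u+40],(800,750)[::1],interpolation=cv2.INTER_CUBIC)[:600])
E
```

```text
bridge top in tool frame: n 5308 depth 22.1 slope x,y deg [ 1.2  -0.03] rect ((-2.2871875762939453, 0.7552528381347656), (33.96108627319336, 54.603424072265625), 89.89256286621094) x ext [-28.5  24.2] y ext [-15.9  17.4]
tool pt [-3.3   0.78 74.54] SHOULDERS [ 502.4 -190.1   44.3] down axis [-1.2e-03 -4.0e-04 -1.0e+00] tcp [ 504.4 -189.9  118.9] open 0.05753057275852957
307.42851086804666 171.38764594993165 [ 0.79878784  0.25680499 -1.00618752]
```

View pics/s12c.png

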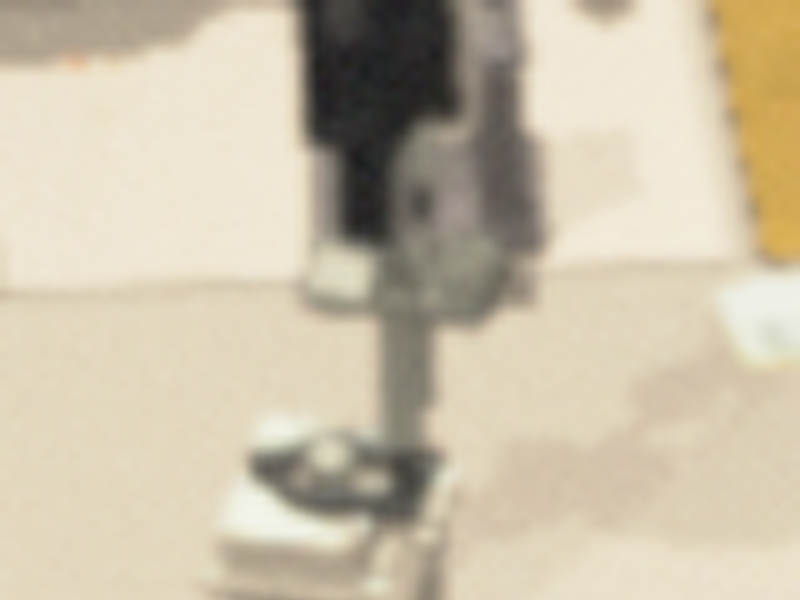

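Side view: pins at crop (405,430) just above the eyelets at (410,480); lowering.

Request:
apply_moves([
  [0, -0.013, 0.15, 0, 0, 0, 57.3],
  [0, -0.013, 0.25, 0, 0, 0, 57.3],
  [0, -0.013, 0.35, 0, 0, 0, 57.3],
  [0, -0.013, 0.35, 0, 0, 0, 57.3],
])

```text
clock: 16.23
tcp_pos: [0.504, -0.1886, 0.1073]
eef_rot: [0.001, 0.991, -0.135, 0.009]
wrist_force: [-0.7, 0.4, -1.0]
opening: 0.0574
grip_force: 3.9
```

```bash
python3 - <<'E'
from h import *
p,d,K,M,P=look("w13"); shoulders(P); print(ctrl.state()["wrist_force"])
slab(P,.0225,.0285,(.45,.60,-.27,-.11))
E
```

```text
bridge top in tool frame: n 5306 depth 22.0 slope x,y deg [ 1.19 -0.05] rect ((-2.1257858276367188, 0.5760154724121094), (33.987850189208984, 54.518795013427734), 89.97589874267578) x ext [-28.3  24.3] y ext [-16.1  17.2]
tool pt [-3.1   0.63 74.45] SHOULDERS [ 502.2 -188.8   33. ] down axis [-2.6e-03 -2.0e-04 -1.0e+00] tcp [ 504.1 -188.7  107.5] open 0.057199039586202635
[-1.8098747  -0.67897807 -0.70750687]
px [296, 136, 53, 57, 1094] rect [ 526.2 -194.5] [35.8 33.6] 22.2 mean [ 530.4 -197. ] z 0.0263
px [313, 164, 19, 6, 33] rect [ 529.2 -196.6] [11.6  3.3] 74.6 mean [ 529.6 -196.9] z 0.0253
```

Request:
apply_moves([
  [0, 0, 0.1, 0, 0, 0, 57.3],
  [0, 0, 0.18, 0, 0, 0, 57.3],
  [0, 0, 0.18, 0, 0, 0, 57.3],
])

```text
clock: 16.65
tcp_pos: [0.5041, -0.1887, 0.102]
eef_rot: [0.001, 0.991, -0.135, 0.009]
wrist_force: [-0.5, 0.4, -1.7]
opening: 0.0577
grip_force: 3.9
```

Request:
apply_moves([
  [0, 0, -0.02, 0, 0, 0, 55],
  [0.015, 0, -0.03, 0, 0, 0, 53],
  [0.02, 0, -0.04, 0, 0, 0, 51],
  [0.02, 0, -0.04, 0, 0, 0, 51],
], newtons=40)

```text
clock: 17.15
tcp_pos: [0.5049, -0.189, 0.1036]
eef_rot: [0.001, 0.991, -0.135, 0.009]
wrist_force: [0.3, 0.7, -0.4]
opening: 0.0509
grip_force: 7.9
```

```bash
python3 - <<'E'
from h import *
p,d,K,M,P=look("w14"); shoulders(P); print(ctrl.state()["wrist_force"])
z=np.nan_to_num(P[...,2],nan=-1)
slab(P,.0225,.0285,(.45,.60,-.27,-.11))
E
```

```text
bridge top in tool frame: n 4985 depth 24.38 slope x,y deg [ 1.28 -0.04] rect ((-2.2570629119873047, 0.4821319580078125), (54.31243896484375, 33.74715042114258), 0.4618227183818817) x ext [-28.2  24.2] y ext [-16.   17.1]
tool pt [-3.04  0.61 76.82] SHOULDERS [ 503.2 -189.1   26.7] down axis [-3.5e-03  3.0e-04 -1.0e+00] tcp [ 504.9 -189.   103.6] open 0.05120551790425249
[ 0.80674027 -0.40152439 -0.94802398]
px [294, 139, 57, 52, 1046] rect [ 531.9 -197.5] [35.7 32. ] 73.7 mean [ 531.8 -197.5] z 0.0264
px [312, 166, 20, 8, 34] rect [ 529.2 -196.1] [12.2  4. ] 81.3 mean [ 529.7 -196.7] z 0.0258
```

Request:
apply_moves([
  [0.02, 0, -0.02, 0, 0, 0, 49],
  [0.03, 0, -0.05, 0, 0, 0, 46.5],
  [0.045, 0, -0.075, 0, 0, 0, 44],
  [0.045, 0, -0.075, 0, 0, 0, 44],
])

```text
clock: 17.7
tcp_pos: [0.5061, -0.1893, 0.1057]
eef_rot: [0.001, 0.991, -0.135, 0.009]
wrist_force: [-0.5, 0.2, -1.5]
opening: 0.0443
grip_force: 9.4
```

Request:
apply_moves([
  [0.01, 0, -0.02, 0, 0, 0, 42],
  [0.02, 0, -0.04, 0, 0, 0, 40],
  [0.03, 0, -0.07, 0, 0, 0, 38],
  [0.04, 0, -0.08, 0, 0, 0, 37],
  [0.04, 0, -0.08, 0, 0, 0, 37],
])

```text
clock: 18.32
tcp_pos: [0.5072, -0.1896, 0.1082]
eef_rot: [0.001, 0.991, -0.135, 0.009]
wrist_force: [0.5, 0.1, -1.2]
opening: 0.0372
grip_force: 11.4
```

```bash
python3 - <<'E'
from h import *
p,d,K,M,P=look("w15"); shoulders(P); print(ctrl.state()["wrist_force"])
slab(P,.0225,.0295,(.45,.60,-.27,-.11))
cv2.imwrite("pics/w15c.png",cv2.resize(p[80:380,170:470],(600,600),interpolation=cv2.INTER_CUBIC))
E
```

```text
bridge top in tool frame: n 4072 depth 28.53 slope x,y deg [ 0.89 -0.02] rect ((-1.8800792694091797, 0.4794292449951172), (54.061038970947266, 33.87498474121094), 0.3243043124675751) x ext [-28.1  24. ] y ext [-15.9  17. ]
tool pt [-2.74  0.58 81.  ] SHOULDERS [ 505.8 -189.9   27.1] down axis [ 0.0028 -0.0012 -1.    ] tcp [ 507.2 -189.6  108.1] open 0.03684566550090383
[-0.18246309 -0.41537105 -0.66010731]
px [288, 144, 69, 47, 1055] rect [ 532.1 -197.4] [44.1 29.8] 74.8 mean [ 532.7 -197.5] z 0.0269
px [312, 168, 20, 11, 47] rect [ 528.9 -195.9] [12.4  4.4] 83.8 mean [ 529.6 -196.3] z 0.026
px [359, 204, 5, 15, 32] rect [ 497.1 -214.7] [2.7 9.1] 72.2 mean [ 496.4 -214.1] z 0.028
```

View pics/w15c.png

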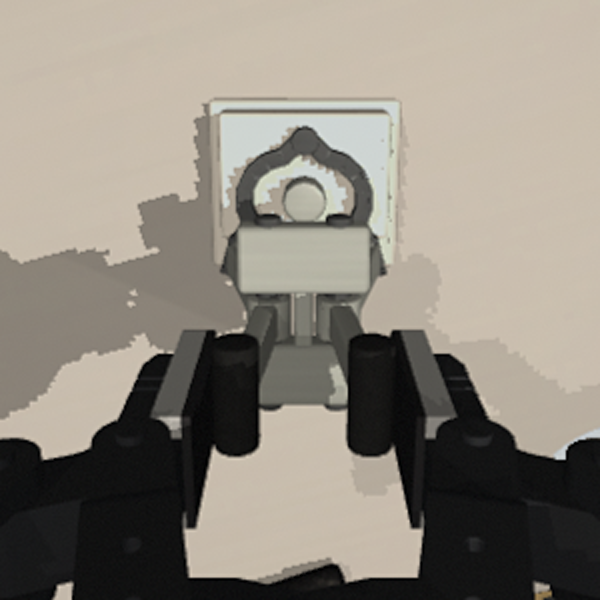

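Ring is spread round the pin (knuckle at crop (305,138), halves clear of the pin at (305,200)). Lifting.

Request:
apply_moves([
  [0, 0, -0.08, 0, 0, 0, 36.5],
  [0, 0, -0.25, 0, 0, 0, 36.5],
  [0, 0, -0.6, 0, 0, 0, 36.5],
  [0, 0, -1.2, 0, 0, 0, 36.5],
  [0, 0, -2.0, 0, 0, 0, 36.5],
])

```text
clock: 19.0
tcp_pos: [0.5059, -0.1892, 0.1691]
eef_rot: [0.001, 0.991, -0.135, 0.009]
wrist_force: [1.1, 0.2, -1.5]
opening: 0.0367
grip_force: 11.6
```

Request:
apply_moves([
  [0, 0, -0.4, 0, 0, 0, 36.5],
  [0, 0, -0.4, 0, 0, 0, 36.5],
])

```text
clock: 19.25
tcp_pos: [0.5064, -0.1894, 0.1812]
eef_rot: [0.001, 0.991, -0.135, 0.01]
wrist_force: [0.3, 0.3, -1.9]
opening: 0.0366
grip_force: 11.5
```

```bash
cat >> h.py <<'E'
def ring(P,save=None):
    "ring surface in front of the bridge: plane and extents, in the tool frame turned level"
    s=ctrl.state(); t=np.array(s["tcp_pos"]); r=Rq(s["eef_rot"])
    a=r.as_matrix()[:,0]; a=np.arctan2(a[1],a[0]); ex=np.array([np.cos(a),np.sin(a)]); ey=np.array([np.sin(a),-np.cos(a)])
    q=np.c_[(P[...,:2]-t[:2]).reshape(-1,2)@np.c_[ex,ey],(P[...,2]-t[2]).reshape(-1)]*1000
    q=q[np.isfinite(q[:,2])]; q=q[(q[:,2]<-62)&(q[:,2]>-95)&(q[:,0]>-10)&(q[:,0]<60)&(abs(q[:,1])<45)]
    f=q[q[:,2]>np.median(q[:,2])-8]
    for _ in range(3):
        A=np.c_[f[:,0],f[:,1],np.ones(len(f))]; w=np.linalg.lstsq(A,f[:,2],rcond=None)[0]; e=f[:,2]-A@w
        f=f[abs(e)<max(.8,1.5*e.std())]
    print("RING n",len(q),len(f),"yaw",np.degrees(a).round(2),"top at tcp",w[2].round(1),"slope x,y",np.degrees(w[:2]).round(2),"z at x=17",(w[2]+17*w[0]).round(1))
    print(" x max",np.sort(q[:,0])[-4].round(1),"y ext",np.percentile(q[:,1],[.5,99.5]).round(1))
    for x in range(8,44,4):
        b=q[abs(q[:,0]-x)<1]
        if len(b): 
            L=b[b[:,1]<0,1]; Rr=b[b[:,1]>=0,1]; print("  x",x,"L",np.round([L.min(),L.max()],1) if len(L) else None,"R",np.round([Rr.min(),Rr.max()],1) if len(Rr) else None,"z",b[:,2].mean().round(1))
E
python3 - <<'E'
from h import *
p,d,K,M,P=look("w16"); shoulders(P); ring(P); print(ctrl.state()["wrist_force"])
cv2.imwrite("pics/w16c.png",cv2.resize(p[80:380,170:470],(600,600),interpolation=cv2.INTER_CUBIC))
E
```

```text
bridge top in tool frame: n 4256 depth 27.87 slope x,y deg [ 1.11 -0.05] rect ((-1.4904899597167969, 0.6187744140625), (33.921730041503906, 54.139556884765625), 89.97926330566406) x ext [-27.7  24.9] y ext [-15.8  17.1]
tool pt [-2.51  0.69 80.33] SHOULDERS [ 504.8 -189.6   99.9] down axis [-4.e-04 -8.e-04 -1.e+00] tcp [ 505.9 -189.2  180.3] open 0.03685163260363775
RING n 1330 953 yaw -15.47 top at tcp -78.7 slope x,y [-4.19  0.17] z at x=17 -79.9
 x max 41.1 y ext [-25.9  27.3]
  x 8 L [-22.  -21.2] R [22.6 23.4] z -81.1
  x 12 L [-20.4 -14.8] R [16.6 21.8] z -80.0
  x 16 L [-21.  -15.8] R [17.4 23. ] z -80.3
  x 20 L [-20.9 -15.7] R [17.7 22.9] z -80.5
  x 24 L [-20.2 -13.8] R [15.1 22.1] z -80.7
  x 28 L [-18.2  -7.3] R [ 8.6 20.2] z -80.8
  x 32 L [-14.3  -1.6] R [ 0.3 16.3] z -81.3
  x 36 L [-6.6 -0.3] R [0.3 8.6] z -80.8
  x 40 L [-2.8 -0.3] R [0.3 4.8] z -81.1
[ 0.267838   -0.27253708 -2.3999928 ]
```

View pics/w16c.png

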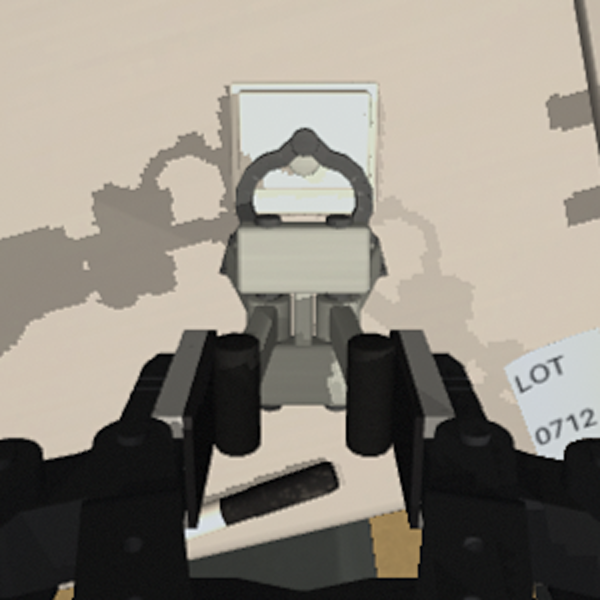

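Ring hangs on the pins, knuckle at crop (305,140), with ~2° droop. I'll carry it over the spindle, turning yaw to 0 and levelling.

```bash
cat >> h.py <<'E'
def plant(x,y,z,yaw,tilt):
    "as plan, with a tilt in deg about the tool's y"
    s=ctrl.state(); r=Rq(s["eef_rot"]); a=np.radians(yaw)
    T=R.from_matrix(np.array([[np.cos(a),np.sin(a),0],[np.sin(a),-np.cos(a),0],[0,0,-1]]))*R.from_euler("y",tilt,degrees=True)
    d=r.inv().apply(np.array([x,y,z])-s["tcp_pos"])/0.03; w=np.degrees((r.inv()*T).as_rotvec())/8
    print("tcp",np.round(s["tcp_pos"],4),"F",np.round(s["wrist_force"],1),"MOVE",np.round(d,3).tolist(),np.round(w,3).tolist())
E
python3 - <<'E'
from h import *
plant(.4425,.0589,.200,0,3.2)
E
```

```text
tcp [ 0.5059 -0.1892  0.1803] F [ 0.3 -0.3 -2.4] MOVE [-4.23, -7.408, -0.74] [0.073, 0.261, -1.933]
```

Request:
apply_moves([
  [-0.3, -0.5, -0.5, 0, 0.05, -0.15, 36.5],
  [-0.85, -1.5, -0.74, 0.02, 0.1, -0.4, 36.5],
  [-1.5, -2.6, -0.74, 0.03, 0.15, -0.7, 36.5],
  [-2.1, -3.7, -0.74, 0.04, 0.2, -1.0, 36.5],
  [-2.75, -4.8, -0.74, 0.05, 0.23, -1.3, 36.5],
])

```text
clock: 19.92
tcp_pos: [0.4632, -0.0266, 0.2008]
eef_rot: [0.001, 0.999, -0.043, 0.025]
wrist_force: [-0.2, -0.5, -2.3]
opening: 0.0366
grip_force: 11.5
```

```bash
python3 - <<'E'
from h import *
plant(.4425,.0589,.200,0,3.2)
E
```

```text
tcp [ 0.4632 -0.0266  0.2008] F [-0.2 -0.5 -2.3] MOVE [-0.935, -2.779, -0.018] [0.026, 0.037, -0.619]
```

Request:
apply_moves([
  [-0.35, -1.0, -0.02, 0.01, 0.02, -0.3, 36.5],
  [-0.65, -1.9, -0.02, 0.02, 0.03, -0.5, 36.5],
  [-0.93, -2.6, -0.02, 0.026, 0.037, -0.62, 36.5],
  [-0.935, -2.78, -0.02, 0.026, 0.037, -0.62, 36.5],
  [-0.935, -2.78, -0.02, 0.026, 0.037, -0.62, 36.5],
])

```text
clock: 20.55
tcp_pos: [0.4438, 0.0575, 0.2001]
eef_rot: [0.0, 1.0, -0.0, 0.028]
wrist_force: [0.1, -0.4, -2.3]
opening: 0.0368
grip_force: 11.5
```

```bash
python3 - <<'E'
from h import *
p,d,K,M,P=look("w17"); shoulders(P); ring(P)
circ(P,.0095,.0145,(.40,.52,0,.12)); circ(P,.0755,.08,(.44,.49,.03,.09)); circ(P,.038,.0445,(.42,.50,.02,.10))
plant(.4425,.0589,.200,0,3.2)
cv2.imwrite("pics/w17c.png",cv2.resize(p[80:380,170:470],(600,600),interpolation=cv2.INTER_CUBIC))
E
```

```text
bridge top in tool frame: n 3960 depth 28.65 slope x,y deg [1.   0.06] rect ((-2.1999378204345703, 0.13147544860839844), (54.522918701171875, 33.72650909423828), 0.1001996323466301) x ext [-28.3  23.7] y ext [-16.2  16.5]
tool pt [-3.13  0.1  81.1 ] SHOULDERS [445.3  56.9 118.9] down axis [ 3.870e-02  4.000e-04 -9.993e-01] tcp [443.9  57.1 200.1] open 0.03674825239131438
RING n 1333 944 yaw -0.08 top at tcp -79.1 slope x,y [-2.87 -0.07] z at x=17 -79.9
 x max 43.1 y ext [-26.4  26.9]
  x 8 L [-24.2 -21.1] R [22.2 24.7] z -80.2
  x 16 L [-21.5 -15.2] R [16.2 22.5] z -80.8
  x 20 L [-21.4 -16.2] R [17.3 22.5] z -80.3
  x 24 L [-21.3 -15.5] R [16.6 21.9] z -80.7
  x 28 L [-19.9 -11.6] R [13.3 20.5] z -80.8
  x 32 L [-17.   -3.9] R [ 5.  17.7] z -80.8
  x 36 L [-12.3  -0.1] R [ 0.5 12.1] z -81.0
  x 40 L [-4.6 -0.1] R [0.5 6.3] z -80.3
circle [461.1  57.8] r 44.7 n 3021 z 0.0115
circle [461.2  58.3] r 10.8 n 559 z 0.078
circle [460.8  58.9] r 20.8 n 450 z 0.041
tcp [0.4439 0.0571 0.2001] F [ 0.2 -0.3 -1.3] MOVE [-0.046, -0.061, 0.0] [0.004, -0.003, -0.01]
```

View pics/w17c.png

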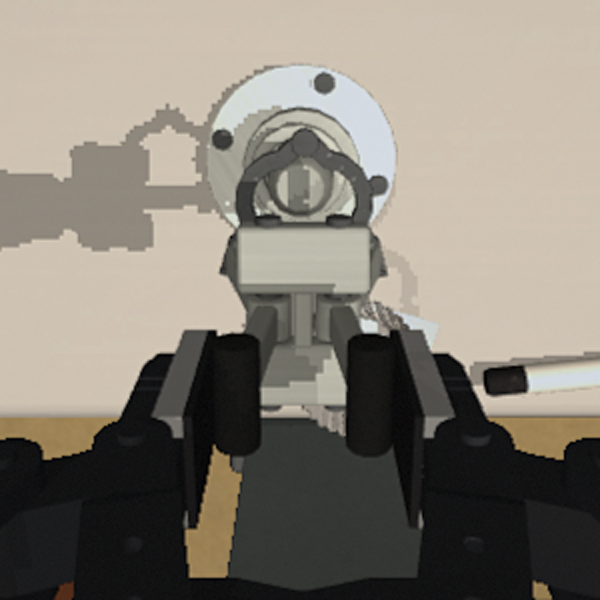

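Seen from above, the shaft top (crop (298,190)) lies inside the spread ring; small correction in y, then partway down.

Request:
apply_moves([
  [0, -0.045, 0, 0, 0, 0, 35.7],
  [-0.017, -0.045, 0.3, 0, 0, 0, 35.7],
  [-0.034, -0.045, 0.6, 0, 0, 0, 35.7],
  [-0.05, -0.045, 0.9, 0, 0, 0, 35.7],
  [-0.05, -0.045, 0.9, 0, 0, 0, 35.7],
])

```text
clock: 21.22
tcp_pos: [0.4432, 0.0584, 0.1719]
eef_rot: [0.0, 1.0, -0.001, 0.027]
wrist_force: [-0.6, -0.1, -2.1]
opening: 0.036
grip_force: 11.9
```

```bash
python3 - <<'E'
from h import *
p,d,K,M,P=look("w18"); shoulders(P); ring(P)
circ(P,.0755,.08,(.44,.49,.03,.09)); circ(P,.0095,.0145,(.40,.52,0,.12))
plant(.4425,.0589,.1327,0,3.2)
z=np.nan_to_num(P[...,2],nan=-1); m=(z>.08)&(z<.096)&(P[...,0]>.455)
q=P[m]; print([(x,np.median(q[abs(q[:,0]-x/1000)<.001][:,2]).round(4)) for x in range(460,488,4)])
E
```

```text
bridge top in tool frame: n 3039 depth 29.14 slope x,y deg [ 0.81 -0.03] rect ((-2.6514358520507812, 1.0208072662353516), (33.121795654296875, 54.15576171875), 88.42532348632812) x ext [-28.4  22. ] y ext [-15.4  16.7]
tool pt [-3.57  0.7  81.6 ] SHOULDERS [444.5  57.7  90.8] down axis [ 0.0409 -0.001  -0.9992] tcp [443.6  58.5 172.5] open 0.03589986415921603
RING n 1850 981 yaw -0.1 top at tcp -79.4 slope x,y [-3.7   0.01] z at x=17 -80.5
 x max 42.3 y ext [-26.   27.5]
  x 8 L [-24.1 -20.6] R [22.9 25.3] z -80.3
  x 12 L [-6.4 -0.3] R [ 0.4 21.9] z -93.4
  x 16 L [-20.9  -0.3] R [ 0.4 23.2] z -87.7
  x 20 L [-21.   -0.2] R [ 0.4 23.1] z -88.4
  x 24 L [-20.9  -0.2] R [ 0.4 23. ] z -87.4
  x 28 L [-18.8 -11.1] R [ 0.4 21. ] z -81.8
  x 32 L [-16.4  -3.4] R [ 4.9 18.2] z -81.7
  x 36 L [-9.2 -0.2] R [ 0.4 11.4] z -81.4
  x 40 L [-3.4 -0.2] R [0.4 5.6] z -81.0
circle [461.3  57.8] r 10.7 n 646 z 0.078
circle [461.1  57.9] r 44.7 n 3630 z 0.0115
tcp [0.4436 0.0585 0.1725] F [-0.7 -0.2 -0.9] MOVE [-0.109, -0.014, 1.321] [0.004, 0.006, -0.013]
[(460, np.float64(0.0913)), (464, np.float64(0.0911)), (468, np.float64(0.0911)), (472, np.float64(0.091)), (476, np.float64(0.0909)), (480, np.float64(0.0912)), (484, np.float64(0.0916))]
```

Request:
apply_moves([
  [0.02, -0.013, 0, 0, 0, 0, 35.7],
  [0.01, -0.013, 0.2, 0, 0, 0, 35.7],
  [0, -0.013, 0.4, 0, 0, 0, 35.7],
  [-0.013, -0.013, 0.6, 0, 0, 0, 35.7],
  [-0.013, -0.013, 0.6, 0, 0, 0, 35.7],
])

```text
clock: 21.9
tcp_pos: [0.444, 0.0589, 0.1544]
eef_rot: [0.0, 1.0, -0.001, 0.027]
wrist_force: [0.0, 0.4, -1.2]
opening: 0.0361
grip_force: 11.9
```

```bash
python3 - <<'E'
from h import *
p,d,K,M,P=look("w19"); shoulders(P); print(ctrl.state()["wrist_force"])
circ(P,.0755,.08,(.44,.49,.03,.09))
z=np.nan_to_num(P[...,2],nan=-1); m=(z>.062)&(z<.0765)&(P[...,0]>.446)&(np.hypot(P[...,0]-.4612,P[...,1]-.058)>.0135)
q=P[m]*1000
for x in range(452,490,4):
    b=q[abs(q[:,0]-x)<1]
    if len(b):
        L=b[b[:,1]>58,1]; r=b[b[:,1]<=58,1]; print(x,"L",np.round([L.min(),L.max()],1) if len(L) else None,"R",np.round([r.min(),r.max()],1) if len(r) else None,"z",np.median(b[:,2]).round(1))
print("tip",np.sort(q[:,0])[-4])
cv2.imwrite("pics/w19c.png",cv2.resize(p[100:300,220:420],(600,600),interpolation=cv2.INTER_CUBIC))
E
```

```text
bridge top in tool frame: n 3397 depth 29.0 slope x,y deg [0.87 0.  ] rect ((-2.6639404296875, 0.5732002258300781), (33.36688232421875, 53.78099822998047), 89.89183044433594) x ext [-28.6  22.3] y ext [-15.7  16.8]
tool pt [-3.4   0.56 81.46] SHOULDERS [445.4  58.3  73.1] down axis [ 4.020e-02 -5.000e-04 -9.992e-01] tcp [444.3  58.9 154.7] open 0.03596993665634833
[ 0.99098287 -0.25686551 -2.08460895]
circle [455.1  58.6] r 29.3 n 563 z 0.0782
452 L [80.1 83.1] R [33.5 35.8] z 73.9
456 L [79.8 80.1] R [36.4 37.2] z 72.9
460 L [74.1 79.9] R [35.8 41.7] z 73.7
464 L [74.8 80.6] R [35.9 41.1] z 73.5
468 L [73.9 79.8] R [36.  41.9] z 73.6
472 L [70.7 78.4] R [38.  45.1] z 73.4
476 L [62.3 75.9] R [40.6 53.4] z 73.4
480 L [58.5 70.1] R [46.3 57.9] z 73.5
484 L [58.5 63. ] R [52.7 57.9] z 73.8
488 L [58.5 58.5] R None z 74.8
tip 486.80281351458865
```

View pics/w19c.png

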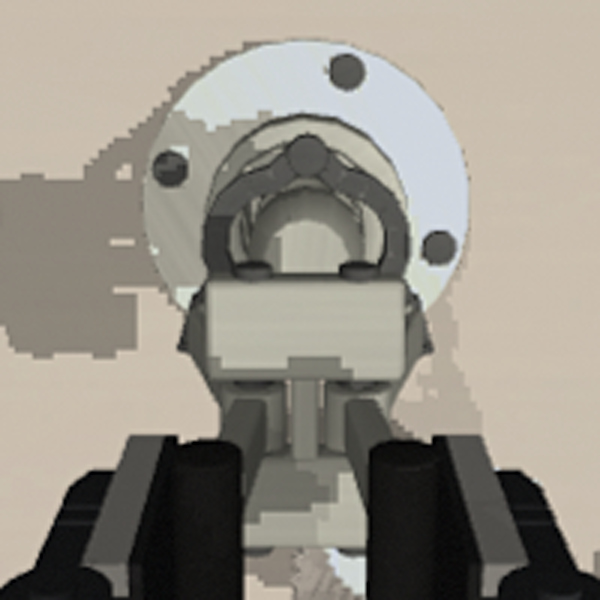

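Ring is centred round the shaft (inner walls y 41.4/74.5 mm, axis 58.0), no contact force. Lowering to the groove.

Request:
apply_moves([
  [-0.011, 0, 0.2, 0, 0, 0, 35.7],
  [-0.022, 0, 0.4, 0, 0, 0, 35.7],
  [-0.034, 0, 0.6, 0, 0, 0, 35.7],
  [-0.04, 0, 0.717, 0, 0, 0, 35.7],
  [-0.04, 0, 0.717, 0, 0, 0, 35.7],
])

```text
clock: 22.58
tcp_pos: [0.4443, 0.0589, 0.1331]
eef_rot: [0.0, 1.0, -0.001, 0.028]
wrist_force: [-0.3, -0.3, -1.6]
opening: 0.0359
grip_force: 11.8
```

```bash
python3 - <<'E'
from h import *
p,d,K,M,P=look("w20"); print(ctrl.state()["wrist_force"],ctrl.state()["tcp_pos"],ctrl.state()["qd"].round(3))
z=np.nan_to_num(P[...,2],nan=-1); m=(z>.045)&(z<.059)&(P[...,0]>.446)&(np.hypot(P[...,0]-.4612,P[...,1]-.058)>.0142)
q=P[m]*1000
for x in range(452,490,4):
    b=q[abs(q[:,0]-x)<1]
    if len(b):
        L=b[b[:,1]>58]; r=b[b[:,1]<=58]
        print(x,*[(np.round([s[:,1].min(),s[:,1].max()],1),np.median(s[:,2]).round(1)) if len(s) else None for s in (L,r)])
print("tip",np.sort(q[:,0])[-4])
E
```

```text
[ 0.09332704 -0.28917691 -1.3034681 ] [0.44449006 0.05892574 0.13335137] [-0.    -0.005 -0.003 -0.001  0.003 -0.002]
452 (array([79.6, 83.1]), np.float64(53.0)) (array([33.2, 36.3]), np.float64(53.0))
456 (array([79.8, 80.2]), np.float64(49.2)) (array([36.4, 37. ]), np.float64(52.4))
460 (array([74.1, 79.9]), np.float64(52.5)) (array([35.8, 42.2]), np.float64(52.4))
464 (array([75. , 80.6]), np.float64(52.3)) (array([35.9, 41.1]), np.float64(52.3))
468 (array([73.9, 79.9]), np.float64(52.3)) (array([36., 42.]), np.float64(52.4))
472 (array([70.7, 78.4]), np.float64(52.4)) (array([37.4, 45.1]), np.float64(52.2))
476 (array([63. , 76.5]), np.float64(52.3)) (array([40. , 52.8]), np.float64(52.1))
480 (array([58.5, 71.3]), np.float64(52.1)) (array([45.1, 57.9]), np.float64(52.3))
484 (array([58.5, 63.1]), np.float64(53.2)) (array([52.1, 57.9]), np.float64(52.7))
488 (array([58.5, 59.2]), np.float64(50.9)) (array([56. , 57.9]), np.float64(51.0))
tip 487.21976460000496
```

Request:
apply_moves([
  [0, 0, 0, 0, 0, 0, 35.7],
  [0, 0, 0, 0, 0, 0, 35.7],
  [0, 0, 0, 0, 0, 0, 35.7],
])

```text
clock: 23.0
tcp_pos: [0.4446, 0.0589, 0.1336]
eef_rot: [0.0, 1.0, -0.001, 0.028]
wrist_force: [-0.4, -0.1, -0.4]
opening: 0.0357
grip_force: 11.8
```

```bash
python3 -c "
from h import *
p,d,K,M,P=look('w21'); slab(P,.0485,.056,(.455,.5,.02,.1)); slab(P,.036,.044,(.43,.5,.02,.1)); print(ctrl.state()['wrist_force'])
print(ctrl.sign_off())"
```

```text
px [287, 145, 70, 48, 1051] rect [472.8  57.9] [44.8 29.9] 88.1 mean [473.7  57.9] z 0.0527
px [316, 159, 15, 5, 36] rect [476.2  57. ] [9.5 2.4] 80.6 mean [476.2  57.4] z 0.0409
px [305, 163, 43, 25, 215] rect [467.8  53.7] [29.2 12.8] 73.0 mean [468.1  50.4] z 0.0411
px [297, 166, 10, 22, 61] rect [465.5  73. ] [ 3.9 15.5] 71.2 mean [465.5  73.2] z 0.0406
[-0.34336496 -0.54290027 -1.0267756 ]
the job is handed in; nothing more can be done
None
```

The job was handed in at about 23 s: both collars are fully home, and the squeezed pliers still hold the spread ring level, within about 1 mm of the groove's middle.

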